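Pack the coax kit tray and leave the look-alikes

ROBOT

A 6-joint arm with a two-finger parallel gripper is mounted at the origin on a cart in front of the work surface, level with it; the furniture and walls round the work are solid. World frame = base frame: x ahead of the robot, y to its left, z up, the work surface at z = 0. Lengths are in m, angles in rad, forces in N, time in s.
With the tool pointing down it reaches from about 0.25 to 0.725 m from the base axis. Payload 4 kg.
Tool frame: the origin (TCP) lies at the very end of the fingers, on their centre line; the grasp point (between the pads) lies 19 mm behind it; z points along the fingers, y is the line along which they close (so a half turn about z gives the same grasp; the last joint's range is limited). The gripper opens to 85 mm and grips with 20 to 120 N. Pads are 22 mm wide; open, the fingers measure 114 mm over their backs; the gripper's body (76 mm by 85 mm) begins 54 mm behind the grasp point. The pads swing forward as they close: fully open they stand 13 mm farther back than shut.
Start: joints at [1.234, 0.241, 0.005, 1.335, 0, 1.571], TCP at [0.165, 0.472, 0.207] pointing down, gripper open.
Joint ranges: [-2.72, 2.72], [-1.05, 1.87], [-1.09, 1.28], [-1.99, 2.15], [-1.42, 1.44], [-3.14, 3.14]. Speed limits (rad/s): [2.79, 2.79, 3.14, 3.14, 3.14, 3.14].

INTERFACE

Orientations are given as a unit quaternion [x, y, z, w].
In Python, from workcell import telemetry, vision, workorder gives the robot as it stands.
- The arm moves only by the shell command python3 -m inch 'ROWS'. ROWS is JSON, a list of rows, each a list of 3 entries, a list of its own where there are three numbers: the turn, a rotation vector about the tool's x, y, z scaled (see below), then the shift along the tool's x, y, z scaled (see below), then the closure, from -1 (fully open) to 1 (shut). A call has 1 to 10 rows; each row shifts and turns the commanded pose from where the row before left it, along the tool's axes as they then stand; what a row does not reach is not made up. The controller multiplies each number of a shift by 0.3 m and each number of a turn by 360 degrees. A row lasts 1/12 s, in which the tool goes at most 41.7 mm and 7.16 degrees, less where a joint would pass 70% of its speed; a pose out of reach is approached as far as the arm can. A call with a number of a shift or a turn outside -1 to 1 is refused whole. A call with a gripper value outside its range is refused whole. The fingers move at their own pace and stop on an object; the grip force is fixed at half the most. Time passes only in rows, so rows that do not move let the fingers close. It gives the time, the measured TCP pose, the force, the opening and the grip force at its end, in the units of the state.
- telemetry.get_obs(): the state, without advancing time (a new reading comes with each control period).
- vision.camera(name): name is "side" or "top"; returns a dict with "img" (420x560x3 uint8, red, green, blue), "fov_y" (degrees; the focal length in pixels is half the picture's height over the tangent of half this angle, whatever the lens; pixels are square), "cx", "cy" (the principal point, pixels), "pose" (4x4, takes a point from camera to world coordinates). Camera axes: x right, y up, looking along -z (the intrinsics and any distortion apply to the point x, -y, -z); pixel columns grow to the right and rows downward; lengths in m; the calibration is good to about 2 mm. A picture is of the moment at which its call begins. There is no depth.
- workorder.job_done(): hands the job in; it is judged then, once.
The state is a dict: "clock": time; "joint_pos": joint angles; "joint_vel": joint speeds; "tau": joint torques, N m; "eef_pos": TCP position; "tool_rot": TCP orientation; "ft_force": force on the tool from outside, world axes, zero at the start; "ft_torque": the same for the moment, N m; "grip_width": finger opening in m; "grasp_force": force on a finger pad.
Only numpy, scipy, OpenCV 4.12 (cv2) and the standard library are available. Lean on these libraries where they do the work, as an engineer would, in place of code of your own. Each camera call takes 0.05 s, during which the arm holds its last target. There are 200 camera calls.

TASK

Pack the measuring kit into the aluminium tray: lay the stubby terminator in the small square pocket, the black ferrite clamp in the large square pocket, the plain unbanded adaptor in the short slot and the long red-banded attenuator in the long slot, each right way up and lying flat on its pocket's floor. The blue-banded adaptor and the pale fuse box do not belong to the kit: leave them where they lie.

Things in the scene. Friction and masses are not known exactly. Their poses are not given: they have to be found in the camera images.
- terminator: terminator, belongs to the kit: the shortest coax part, plain whitish metal, a stubby stepped barrel 28 mm long, 20 mm thick, lying on its side loose on the bench. Its origin is the centre of its underside, z up; its length runs along y, grip it across x (20 mm); 20 mm high. About 30 g. An instrument 151 mm tall stands close to the right of the tray, a tall cone to its left.
- adaptor: plain adaptor, belongs to the kit: whitish metal coax barrel with no coloured band, 42 mm long, 21 mm thick, lying on its side loose on the bench. Its origin is the centre of its underside, z up; its length runs along y, grip it across x (20 to 21 mm); 21 mm high. About 60 g.
- attenuator: attenuator, belongs to the kit: the longest coax barrel, whitish with a broad red band, 62 mm long, 21 mm thick, lying on its side loose on the bench. Its origin is the centre of its underside, z up; its length runs along y, grip it across x (20 to 21 mm); 21 mm high. About 60 g.
- ferrite: ferrite clamp, belongs to the kit: small black block, shut, 27 x 37 x 25 mm (x, y, z), loose on the bench. Its origin is the centre of its underside, z up; its 37 mm length runs along y, grip it across x (25 mm between its flat sides, which lie at x = -11 and +14 mm; a hinge strip brings it to 27). About 45 g.
- insert_small_square: target of the terminator: foam block 58 x 86 x 13 mm (x, y, z), black, fixed in a tray (rim 16 mm high); in its middle a pocket to a light grey floor: a small square, 42 x 42 mm. Origin: centre of the block's underside, 3 mm above the bench; pocket floor at z = 4 mm, block top at z = 13 mm. Four blocks lie 2 by 2, 60 mm apart in x, 88 mm in y, in shuffled order.
- insert_large_square: target of the ferrite clamp: foam block 58 x 86 x 13 mm (x, y, z), black, fixed in a tray (rim 16 mm high); in its middle a pocket to a light grey floor: a large square, 52 x 52 mm. Origin: centre of the block's underside, 3 mm above the bench; pocket floor at z = 4 mm, block top at z = 13 mm. Four blocks lie 2 by 2, 60 mm apart in x, 88 mm in y, in shuffled order.
- insert_short_slot: target of the plain adaptor: foam block 58 x 86 x 13 mm (x, y, z), black, fixed in a tray (rim 16 mm high); in its middle a pocket to a light grey floor: a short slot, 36 x 58 mm, its length along y. Origin: centre of the block's underside, 3 mm above the bench; pocket floor at z = 4 mm, block top at z = 13 mm. Four blocks lie 2 by 2, 60 mm apart in x, 88 mm in y, in shuffled order.
- insert_long_slot: target of the attenuator: foam block 58 x 86 x 13 mm (x, y, z), black, fixed in a tray (rim 16 mm high); in its middle a pocket to a light grey floor: a long slot, 36 x 78 mm, its length along y. Origin: centre of the block's underside, 3 mm above the bench; pocket floor at z = 4 mm, block top at z = 13 mm. Four blocks lie 2 by 2, 60 mm apart in x, 88 mm in y, in shuffled order.
- banded_adaptor: look-alike, does not belong to the kit, to be left alone: whitish coax barrel with a blue band, 50 mm long, 21 mm thick and high, lying on its side loose among the kit's parts. Its origin is the centre of its underside, z up; its length runs along y.
- fuse_box: does not belong to the kit, to be left alone: pale cardboard box of fuses, 28 x 52 x 16 mm (x, y, z), loose on the bench near the kit's parts. Its origin is the centre of its underside, z up; its length runs along y.
Things that resemble listed ones, but are neither listed nor needed, are in the scene too. What is shaped like the adaptor but green or turquoise is not meant.

How it is judged:
By the outcome, as a careful person would: the job done as asked, in the order asked, and still so for the second after the job is handed in, with the robot touching nothing.
It also fails if it takes over 99 s, if anything falls off the work surface, if the arm or the gripper's body presses on something with over 40 N, if the wrist force passes 120 N, or if a joint passes its speed limit or range.

## Working session

There is one attempt and no reset: what is moved stays moved. The work goes in short steps, Python scripts to look and compute and a shell command to move; the robot and the scene stay as the last step left them, time stands still between calls to the robot, and variables do not carry over. Pictures are saved under pics/ and viewed, at most 14 in all, crops included, and the job is handed in when it is done.

```bash
mkdir -p pics; ls
python3 - <<'E'
from workcell import telemetry, vision
import cv2,numpy as np
print(telemetry.get_obs())
for n in("top","side"):
    c=vision.camera(n); cv2.imwrite(f"pics/{n}0.png",c["img"][:,:,::-1]); print(n,{k:v for k,v in c.items() if k!="img"})
    np.savez(f"pics/{n}0.npz",**c)
E
```

```text
pics
{'clock': 0.0, 'joint_pos': array([ 1.23400777e+00,  2.41397642e-01,  3.72633249e-03,  1.33518194e+00,
       -6.41746771e-06,  1.57081831e+00]), 'joint_vel': array([-0.00022892,  0.00150992,  0.00045457, -0.00058345, -0.00072268,
       -0.0007543 ]), 'tau': array([ 4.84125303e-04, -3.72318649e+01,  2.52407598e+01,  1.71703252e-02,
        1.28664656e-04,  7.20194805e-06]), 'eef_pos': array([0.1650081 , 0.47127344, 0.20602146]), 'tool_rot': array([ 1.67610300e-01,  9.85852793e-01, -1.01445351e-03, -1.69195160e-04]), 'ft_force': array([-0.00412688, -0.27617946,  0.18604101]), 'ft_torque': array([ 0.01004876, -0.00380265,  0.01627287]), 'grasp_force': 0.0, 'grip_width': 0.08541557880466319}
top {'fov_y': 54.5578753930104, 'cx': 283.9285825778224, 'cy': 209.70977606430785, 'pose': array([[-0.02409713,  0.99682792, -0.07585132,  0.41208598],
       [-0.99963095, -0.02307395,  0.01433699, -0.32028285],
       [ 0.01254132,  0.07616881,  0.99701606,  0.93108346],
       [ 0.        ,  0.        ,  0.        ,  1.        ]])}
side {'fov_y': 54.671690165154494, 'cx': 282.47996705818593, 'cy': 207.6986863567891, 'pose': array([[ 0.99967391, -0.00259443, -0.02540342,  0.43319957],
       [-0.01655439,  0.6916104 , -0.72208103, -1.01377144],
       [ 0.01944265,  0.7222661 ,  0.69134192,  0.68711753],
       [ 0.        ,  0.        ,  0.        ,  1.        ]])}
```

View pics/top0.png

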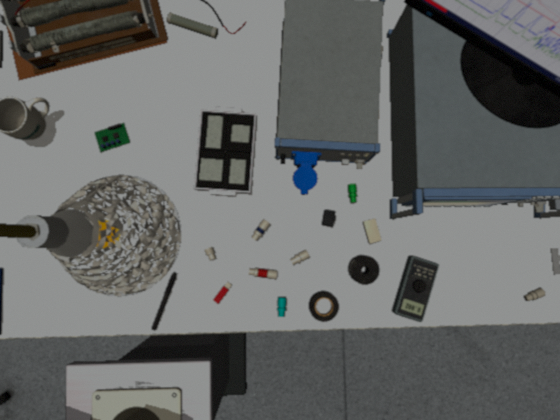

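View pics/side0.png

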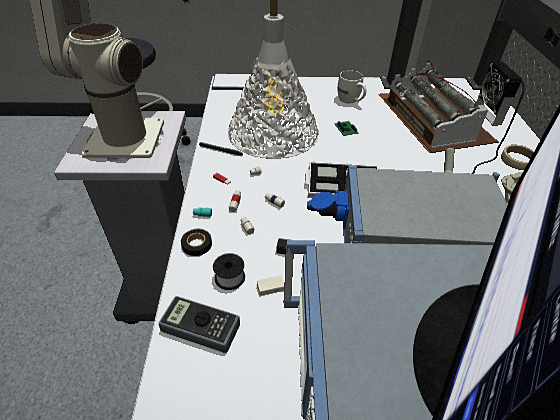

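Top view: tray at (227,150). Candidates: terminator (211,254), plain adaptor (300,257) against another barrel at (534,294), red-banded (264,273) against a red piece at (222,293), blue-banded (261,230), ferrite (329,218) and fuse box (372,231). I'll enlarge to confirm.

```bash
cat > h.py <<'E'
import numpy as np,cv2
def load(f): return np.load(f"pics/{f}.npz")
def foc(c): return 210/np.tan(np.radians(float(c["fov_y"])/2))
def pix2w(c,uv,z):
    uv=np.atleast_2d(uv).astype(float); f=foc(c); P=c["pose"]
    d=np.c_[(uv[:,0]-c["cx"])/f,-(uv[:,1]-c["cy"])/f,-np.ones(len(uv))]@P[:3,:3].T
    o=P[:3,3]; return o+d*((z-o[2])/d[:,2])[:,None]
def w2pix(c,p):
    P=c["pose"]; q=(np.atleast_2d(p)-P[:3,3])@P[:3,:3]; f=foc(c)
    return np.c_[c["cx"]+f*q[:,0]/-q[:,2],c["cy"]-f*q[:,1]/-q[:,2]]
E
python3 - <<'E'
import cv2,numpy as np
from h import *
t=cv2.imread("pics/top0.png"); s=cv2.imread("pics/side0.png")
a=cv2.resize(t[95:315,180:400],None,fx=2.7,fy=2.7,interpolation=cv2.INTER_CUBIC)
b=cv2.resize(t[270:320,510:560],(200,200)); 
cc=np.zeros((594,200,3),np.uint8); cc[:200]=b
cv2.imwrite("pics/crop1.png",np.hstack([a,cc]))
cv2.imwrite("pics/crop2.png",cv2.resize(s[150:300,180:380],None,fx=4,fy=4,interpolation=cv2.INTER_CUBIC))
E
```

```text
(no output)
```

View pics/crop1.png

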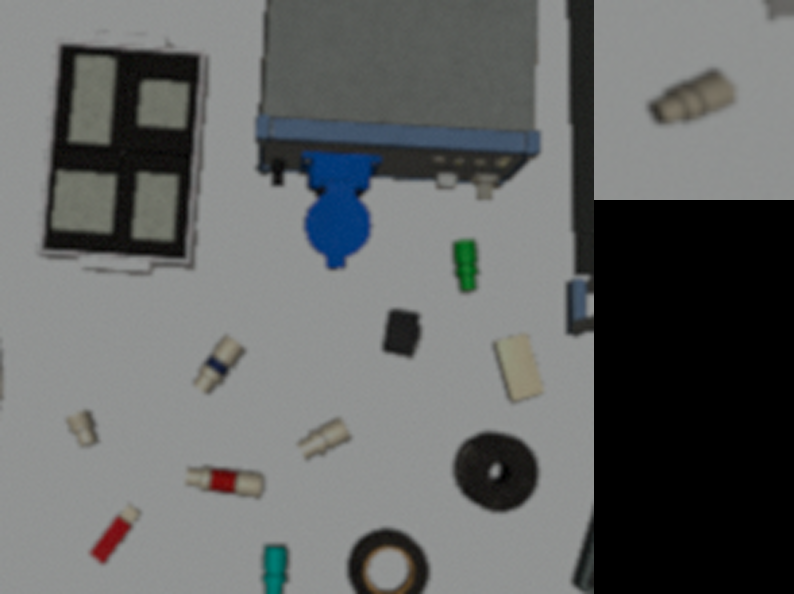

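View pics/crop2.png

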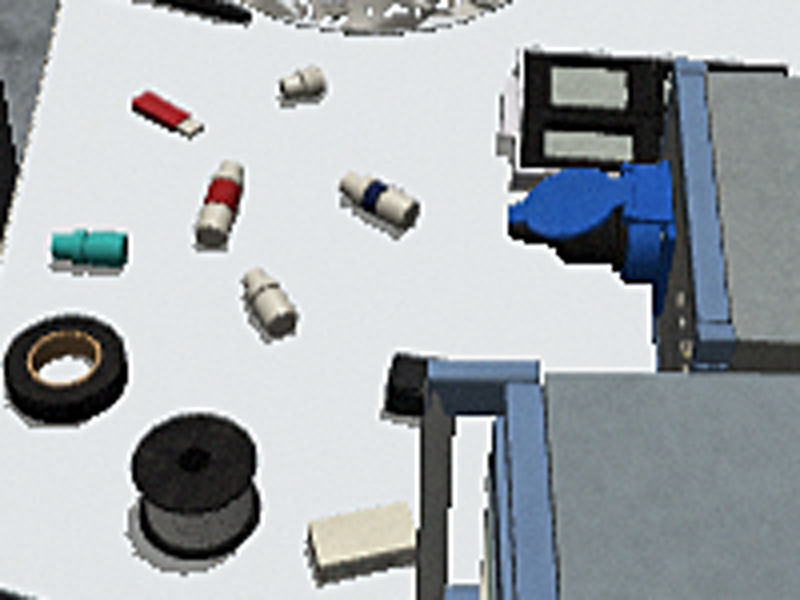

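The crops confirm it:
- **Terminator:** the stubby part at top (211,254).
- **Adaptor:** the unbanded whitish barrel at (300,257). The far brownish one at (534,294) and the green and turquoise ones are out.
- **Attenuator:** the 62 mm barrel with the broad red band at (264,273). The part at (222,293) is a flat red stick.
- **Ferrite:** the black block at (329,218).

Tray pockets in the top view: upper left is the long slot, upper right the small square, lower left the large square and lower right the short slot.

```bash
cat > meas.py <<'E'
from h import *
c=load("top0"); img=c["img"]; hsv=cv2.cvtColor(img,cv2.COLOR_RGB2HSV).astype(int); im=img.astype(int)
bg=np.median(img[200:330,180:420].reshape(-1,3),0); print("bg",bg)
diff=np.abs(im-cv2.medianBlur(img,41)).sum(2)
def part(name,uv,z,r=18,dark=False):
    u,v=uv; sub=np.zeros(img.shape[:2],np.uint8); sub[v-r:v+r,u-r:u+r]=1
    # part pixels: coloured (warm/red) or dark vs. bench
    sat=hsv[:,:,1]-np.median(hsv[v-r:v+r,u-r:u+r,1]); br=im.sum(2)-np.median(im[v-r:v+r,u-r:u+r].sum(1 if 0 else 2))
    m=((im.sum(2)<200) if dark else (sat>14)).astype(np.uint8)*sub
    cs,_=cv2.findContours(m,cv2.RETR_EXTERNAL,cv2.CHAIN_APPROX_NONE); k=max(cs,key=cv2.contourArea)
    mm=cv2.drawContours(np.zeros_like(sub),[k],-1,1,-1); ys,xs=np.nonzero(mm)
    w=pix2w(c,np.c_[xs,ys],z)[:,:2]; rc=cv2.minAreaRect((w*1000).astype(np.float32)); b=cv2.boxPoints(rc)
    e=max([b[1]-b[0],b[2]-b[1]],key=np.linalg.norm); a=np.degrees(np.arctan2(e[1],e[0]))
    print(name,"px",len(xs),"ctr",np.round(rc[0],1),"mean",np.round(w.mean(0)*1000,1),"size",np.round(rc[1],1),"long axis deg",round((a+90)%180-90,1))
part("term",(211,254),.010);part("adap",(300,257),.011);part("att",(264,273),.011,20);part("ferr",(329,218),.020,14,True)
part("blue",(261,230),.011,20);part("fuse",(372,231),.016,18)
# tray pockets
sub=np.zeros(img.shape[:2],np.uint8); sub[105:197,192:262]=1
m=(im.sum(2)<130).astype(np.uint8)*sub
cs,h=cv2.findContours(m,cv2.RETR_CCOMP,cv2.CHAIN_APPROX_NONE)
for k,hh in zip(cs,h[0]):
    if cv2.contourArea(k)>100:
        z=.016 if hh[3]<0 else .007
        w=pix2w(c,k[:,0],z)[:,:2]*1000; r=cv2.minAreaRect(w.astype(np.float32)); print("outer" if hh[3]<0 else "pocket",np.round(r[0],1),np.round(r[1],1),round(r[2],1),np.round(k[:,0].mean(0)))
E
python3 meas.py
python3 - <<'E'
from h import *
t=load("top0");s=load("side0")
print("cone base top-view",pix2w(t,[[58,235],[181,235],[120,175],[120,296]],0).round(3).tolist())
print("cone base side",pix2w(s,[[229,135],[319,135],[273,158]],0).round(3).tolist())
print("blue conn",pix2w(t,[[305,193],[293,175],[318,175]],.08).round(3).tolist())
for z in(.25,.3,.35,.4,.45,.5): print(z,"neck top-view(40,232),(62,232)",pix2w(t,[[32,232],[62,232]],z)[:,:2].round(3).tolist(),"side(273,18),(273,42),(273,65)",pix2w(s,[[273,18],[273,42],[273,65]],z)[:,:2].round(3).tolist())
E
```

```text
bg [144. 146. 145.]
term px 93 ctr [ 387.2 -165.7] mean [ 388.  -165.8] size [27.  18.3] long axis deg 17.8
adap px 145 ctr [ 374.5 -365.5] mean [ 375.  -367.1] size [19.  41.3] long axis deg -65.0
att px 240 ctr [ 341.9 -283. ] mean [ 341.6 -283.8] size [63.5 20.6] long axis deg 82.3
ferr px 177 ctr [ 460.8 -433. ] mean [ 460.8 -432.7] size [26.3 35.3] long axis deg -9.9
blue px 178 ctr [ 438.  -278.9] mean [ 438.6 -279.5] size [19.9 49.9] long axis deg -38.1
fuse px 314 ctr [ 429.9 -529.8] mean [ 429.9 -530.1] size [52.9 30.4] long axis deg 14.4
outer [ 620.  -202.6] [115. 172.] 84.6 [225. 151.]
pocket [ 573.5 -228.3] [42.8 63.8] 83.6 [237. 171.]
pocket [ 579.1 -168.4] [57.8 57.5] 84.9 [211. 169.]
pocket [ 662.2 -235.5] [48.3 46.9] 88.8 [240. 133.]
pocket [ 667.1 -176.5] [41.8 83.4] 84.6 [214. 132.]
cone base top-view [[0.437, 0.18, 0.0], [0.431, -0.098, 0.0], [0.572, 0.041, 0.0], [0.297, 0.039, 0.0]]
cone base side [[0.303, 0.018, 0.0], [0.574, 0.022, 0.0], [0.435, -0.095, 0.0]]
blue conn [[0.511, -0.378, 0.08], [0.55, -0.353, 0.08], [0.549, -0.406, 0.08]]
0.25 neck top-view(40,23
[... 185 characters left out ...]
 0.013]] side(273,18),(273,42),(273,65) [[0.434, 0.128], [0.434, -0.035], [0.434, -0.161]]
0.35 neck top-view(40,232),(62,232) [[0.433, 0.028], [0.432, -0.014]] side(273,18),(273,42),(273,65) [[0.434, -0.02], [0.434, -0.161], [0.434, -0.271]]
0.4 neck top-view(40,232),(62,232) [[0.431, -0.002], [0.43, -0.04]] side(273,18),(273,42),(273,65) [[0.434, -0.167], [0.434, -0.288], [0.434, -0.381]]
0.45 neck top-view(40,232),(62,232) [[0.429, -0.032], [0.429, -0.067]] side(273,18),(273,42),(273,65) [[0.434, -0.315], [0.434, -0.414], [0.434, -0.491]]
0.5 neck top-view(40,232),(62,232) [[0.428, -0.062], [0.427, -0.093]] side(273,18),(273,42),(273,65) [[0.434, -0.462], [0.434, -0.541], [0.434, -0.601]]
```

```bash
python3 -m inch '[[[0,0,0],[0,-0.12,-0.02],-0.2],[[0,0,0],[0,-0.12,-0.02],-0.2],[[0,0,0],[0,-0.12,-0.02],-0.2],[[0,0,0],[0,-0.12,-0.02],-0.2],[[0,0,0],[0,-0.12,-0.02],-0.2],[[0,0,0],[0,-0.12,-0.02],-0.2],[[0,0,0],[0,0,0],-0.2]]'
```

```text
clock: 0.68
eef_pos: [0.092, 0.2628, 0.2435]
tool_rot: [0.168, 0.986, -0.001, -0.0]
ft_force: [-1.1, -0.6, -1.4]
grip_width: 0.051
grasp_force: 0.0
```

```bash
python3 -m inch '[[[0,0,0.0195],[-0.114,-0.007,0],-0.2],[[0,0,0.0195],[-0.114,-0.007,0],-0.2],[[0,0,0.0195],[-0.114,-0.007,0],-0.2],[[0,0,0.0195],[-0.114,-0.007,0],-0.2],[[0,0,0.0195],[-0.114,-0.007,0],-0.2],[[0,0,0.0195],[-0.114,-0.007,0],-0.2],[[0,0,0.0195],[-0.114,-0.007,0],-0.2],[[0,0,0.0195],[-0.114,-0.007,0],-0.2],[[0,0,0.0195],[-0.114,-0.007,0],-0.2],[[0,0,0.0195],[-0.114,-0.007,0],-0.2]]'
cat > plan.py <<'E'
# python3 plan.py x y phi_deg [z]: shift in current tool axes (units) and turn (units) to target
import sys,numpy as np
from scipy.spatial.transform import Rotation as R
from workcell import telemetry
o=telemetry.get_obs(); a=[float(v) for v in sys.argv[1:]]; p=np.array(o["eef_pos"]); r=R.from_quat(o["tool_rot"]); M=r.as_matrix()
phi=np.degrees(np.arctan2(M[1,1],M[0,1])); z=a[3]/1000 if len(a)>3 else p[2]
d=np.array([a[0]/1000,a[1]/1000,z])-p
dphi=(a[2]-phi+90)%180-90
T=R.from_euler('z',[a[2]*0+phi+dphi],degrees=True).as_matrix()[0]
M2=np.c_[T[:,1],T[:,0],[0,0,-1]]; # tool y=T x-axis; tool x = y cross z
M2[:,0]=np.cross(M2[:,1],M2[:,2])
print("pos",p.round(4),"phi",phi.round(1),"q1deg",np.degrees(o["joint_pos"][0]).round(1),"q6",round(o["joint_pos"][5],2),"tilt deg",np.degrees(np.arccos(-M[2,2])).round(2))
print("before-turn shift units",(M.T@d/.3).round(3),"dist",np.linalg.norm(d).round(3))
print("turn z units",round(-dphi/360,4)," rotvec residual full",((r.inv()*R.from_matrix(M2)).as_rotvec()/2/np.pi).round(4),"after-turn shift",(M2.T@d/.3).round(3))
E
python3 plan.py 387.5 -165.7 -72.2 60
```

```text
clock: 1.52
eef_pos: [0.2819, 0.0047, 0.2427]
tool_rot: [0.706, 0.708, 0.0, 0.0]
ft_force: [0.7, -0.2, -1.2]
grip_width: 0.0512
grasp_force: 0.0
pos [0.2819 0.0047 0.2427] phi 0.2 q1deg 1.0 q6 1.58 tilt deg 0.02
before-turn shift units [-0.569  0.35   0.609] dist 0.271
turn z units 0.201  rotvec residual full [ 0.    -0.     0.201] after-turn shift [0.161 0.648 0.609]
```

```bash
python3 -m inch '[[[0,0,0.0195],[-0.114,-0.007,0],-0.2],[[0,0,0.0195],[-0.114,-0.007,0],-0.2],[[0,0,0.0195],[-0.114,-0.007,0],-0.2],[[0,0,0.0195],[-0.114,-0.007,0],-0.2],[[0,0,0.0195],[0,0,0],-0.2],[[0,0,0.0195],[0,0,0],-0.2],[[0,0,0.0195],[0,0,0],-0.2],[[0,0,0.0195],[0,0,0],-0.2],[[0,0,0.0195],[0,0,0],-0.2],[[0,0,0.0195],[0,0,0],-0.2]]'
python3 plan.py 387.5 -165.7 -72.2 60
```

```text
clock: 2.35
eef_pos: [0.2494, -0.1258, 0.2426]
tool_rot: [0.985, 0.173, -0.0, -0.0]
ft_force: [-0.3, 0.3, 0.4]
grip_width: 0.0513
grasp_force: 0.0
pos [ 0.2494 -0.1258  0.2426] phi -70.1 q1deg -26.8 q6 2.33 tilt deg 0.04
before-turn shift units [0.388 0.282 0.608] dist 0.232
turn z units 0.0059  rotvec residual full [-0.0001  0.0001  0.0059] after-turn shift [0.398 0.267 0.609]
```

```bash
python3 -m inch '[[[0,0,0.0059],[0,0,0],-0.2],[[0,0,0],[0.05,0.033,0.076],-0.2],[[0,0,0],[0.05,0.033,0.076],-0.2],[[0,0,0],[0.05,0.033,0.076],-0.2],[[0,0,0],[0.05,0.033,0.076],-0.2],[[0,0,0],[0.05,0.034,0.076],-0.2],[[0,0,0],[0.05,0.034,0.076],-0.2],[[0,0,0],[0.05,0.034,0.076],-0.2],[[0,0,0],[0.048,0.034,0.076],-0.2],[[0,0,0],[0,0,0],-0.2]]'
python3 plan.py 387.5 -165.7 -72.2 5
python3 - <<'E'
from workcell import vision
from h import *
t=vision.camera("top");s=vision.camera("side")
p=w2pix(s,[.3875,-.1657,.02])[0].astype(int);u,v=p
b=cv2.resize(s["img"][v-35:v+35,u-35:u+35],(400,400))[:,:,::-1]
u,v=w2pix(t,[.3875,-.1657,.02])[0].astype(int)
a=cv2.resize(t["img"][v-35:v+35,u-35:u+35],(400,400))[:,:,::-1]
cv2.imwrite("pics/g1.png",np.hstack([a,b]))
E
```

```text
clock: 3.18
eef_pos: [0.3881, -0.1646, 0.0562]
tool_rot: [0.987, 0.158, -0.002, -0.002]
ft_force: [0.0, -0.0, 0.0]
grip_width: 0.0513
grasp_force: 0.0
pos [ 0.3881 -0.1646  0.0562] phi -71.8 q1deg -23.0 q6 2.42 tilt deg 0.31
before-turn shift units [-0.002  0.004  0.171] dist 0.051
turn z units 0.0011  rotvec residual full [-0.0006  0.0006  0.0011] after-turn shift [-0.003  0.003  0.171]
```

View pics/g1.png

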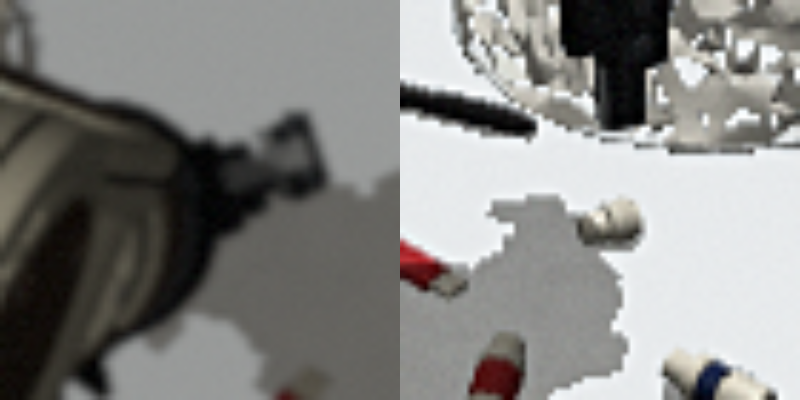

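The terminator shows between the open fingers in the top half (left panel, about (275,165)). Next I descend and grip.

```bash
python3 -m inch '[[[0,0,0.001],[-0.002,0.003,0.06],-0.2],[[0,0,0],[0,0,0.06],-0.2],[[0,0,0],[0,0,0.051],-0.2],[[0,0,0],[0,0,0],-0.2],[[0,0,0],[0,0,0],1],[[0,0,0],[0,0,0],1],[[0,0,0],[0,0,0],1],[[0,0,0],[0,0,0],1],[[0,0,0],[0,0,0],1],[[0,0,0],[0,0,0],1]]'
```

```text
clock: 4.12
eef_pos: [0.388, -0.166, 0.0098]
tool_rot: [0.988, 0.155, 0.0, 0.0]
ft_force: [-0.4, 0.2, 0.3]
grip_width: 0.0001
grasp_force: 0.0
```

```bash
python3 -m inch '[[[0,0,0],[0,0,-0.1],-0.2],[[0,0,0],[0,0,-0.1],-0.2],[[0,0,0],[0,0,-0.1],-0.2],[[0,0,0],[-0.1,0,-0.1],-0.2],[[0,0,0],[-0.1,0,-0.1],-0.2],[[0,0,0],[-0.1,0,0],-0.2],[[0,0,0],[-0.1,0,0],-0.2],[[0,0,0],[0,0,0],-0.2]]'
python3 - <<'E'
from workcell import vision
from h import *
t=vision.camera("top");s=vision.camera("side")
np.savez("pics/top1.npz",**t);np.savez("pics/side1.npz",**s)
u,v=w2pix(s,[.3875,-.1657,.02])[0].astype(int)
b=cv2.resize(s["img"][v-35:v+35,u-35:u+35],(400,400))[:,:,::-1]
u,v=w2pix(t,[.3875,-.1657,.02])[0].astype(int)
a=cv2.resize(t["img"][v-35:v+35,u-35:u+35],(400,400))[:,:,::-1]
cv2.imwrite("pics/g2.png",np.hstack([a,b]))
E
```

```text
clock: 4.78
eef_pos: [0.2703, -0.2024, 0.1586]
tool_rot: [0.988, 0.153, -0.001, 0.0]
ft_force: [0.4, 1.3, -1.8]
grip_width: 0.0514
grasp_force: 0.0
```

View pics/g2.png

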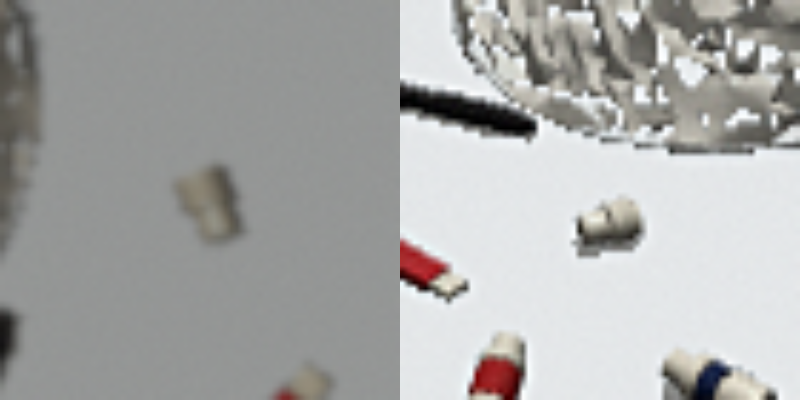

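```bash
sed 's/"top0"/"top1"/' meas.py > meas1.py; python3 meas1.py | grep -E "term|att"; python3 plan.py 388 -166 -72.2 40
python3 - <<'E'
from h import *
# two-view triangulation of terminator centroid
def cen(n,g,r=12):
    c=load(n); im=c["img"]; u,v=w2pix(c,g)[0].astype(int); S=cv2.cvtColor(im,cv2.COLOR_RGB2HSV)[:,:,1].astype(int)
    w=S[v-r:v+r,u-r:u+r]; ys,xs=np.nonzero(w>np.median(w)+14); return c,np.array([xs.mean()+u-r,ys.mean()+v-r]),len(xs)
L=[]
for n in("top1","side1"):
    c,p,k=cen(n,[.3875,-.1657,.01]); a=pix2w(c,p,0)[0];b=pix2w(c,p,.05)[0];L.append((a,(b-a)/np.linalg.norm(b-a)));print(n,p,k,pix2w(c,p,.01)[0].round(4))
A=sum(np.eye(3)-np.outer(d,d) for a,d in L);B=sum((np.eye(3)-np.outer(d,d))@a for a,d in L);print(np.linalg.solve(A,B).round(4))
E
```

```text
term px 95 ctr [ 387.2 -165.6] mean [ 388.3 -165.7] size [27.1 18.3] long axis deg 17.8
att px 244 ctr [ 342. -283.] mean [ 341.7 -283.6] size [63.5 21. ] long axis deg 82.9
pos [ 0.2739 -0.2025  0.1585] phi -72.3 q1deg -36.5 q6 2.2 tilt deg 0.08
before-turn shift units [ 0.399 -0.001  0.396] dist 0.169
turn z units -0.0003  rotvec residual full [ 0.0002 -0.0002 -0.0003] after-turn shift [0.399 0.    0.395]
top1 [210.21052632 253.12631579] 95 [ 0.3883 -0.1657  0.01  ]
side1 [255.8        170.51666667] 60 [ 0.3894 -0.1638  0.01  ]
[ 0.3889 -0.166   0.0117]
```

```bash
python3 -m inch '[[[0,0,0],[0.08,0,0.07],-0.2],[[0,0,0],[0.08,0,0.08],-0.2],[[0,0,0],[0.08,0,0.08],-0.2],[[0,0,0],[0.08,0,0.08],-0.2],[[0,0,0],[0.08,0,0.08],-0.2],[[0,0,0],[0,0,0.06],-0.2],[[0,0,0],[0,0,0.05],-0.2],[[0,0,0],[0,0,0],-0.2],[[0,0,0],[0,0,0],-0.2]]'
python3 plan.py 388.5 -166 -72.2 2
```

```text
clock: 5.63
eef_pos: [0.3884, -0.1645, 0.0072]
tool_rot: [0.988, 0.156, -0.001, -0.001]
ft_force: [-0.0, -0.3, 0.0]
grip_width: 0.0513
grasp_force: 0.0
pos [ 0.3884 -0.1645  0.0072] phi -72.1 q1deg -23.0 q6 2.43 tilt deg 0.17
before-turn shift units [-0.001  0.005  0.017] dist 0.005
turn z units 0.0003  rotvec residual full [-0.0003  0.0003  0.0003] after-turn shift [-0.001  0.005  0.017]
```

```bash
python3 -m inch '[[[0,0,0],[0,0.003,0.016],-0.2],[[0,0,0],[0,0,0],-0.2],[[0,0,0],[0,0,0],0.2],[[0,0,0],[0,0,0],1],[[0,0,0],[0,0,0],1],[[0,0,0],[0,0,0],1],[[0,0,0],[0,0,0],1]]'
```

```text
clock: 6.22
eef_pos: [0.3891, -0.1665, 0.0037]
tool_rot: [0.988, 0.155, 0.0, 0.0]
ft_force: [-0.1, -0.0, 0.1]
grip_width: -0.0
grasp_force: 0.0
```

Run:
```python
from workcell import vision
from h import *
t=vision.camera("top");s=vision.camera("side")
L=[]
for c in(t,s):
    g=w2pix(c,[.3875,-.1657,.01])[0]; u,v=g.astype(int); q=w2pix(c,[.3891,-.1665,.0037])[0]; k=400/70
    a=cv2.resize(c["img"][v-35:v+35,u-35:u+35],(400,400),interpolation=cv2.INTER_NEAREST)[:,:,::-1].copy()
    cv2.circle(a,tuple(((q-[u-35,v-35]+.5)*k).astype(int)),3,(255,0,255),-1); L.append(a)
cv2.imwrite("pics/g3.png",np.hstack(L))
```

```text
(no output)
```

View pics/g3.png

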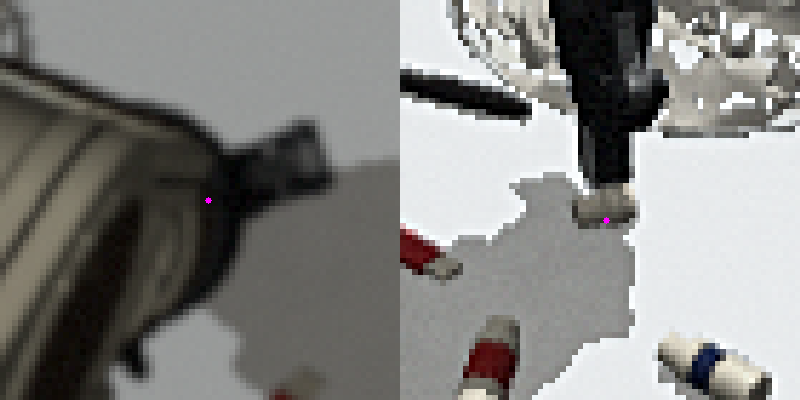

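The side view (right panel) shows the shut fingers ending above or behind the terminator, at row 185 against an expected TCP row of about 220. The part hasn't moved. I'll raise the tool and measure where the tip really is against the reported TCP.

```bash
python3 -m inch '[[[0,0,0],[0,0,-0.1],1],[[0,0,0],[0,0,-0.1],1],[[0,0,0],[0,0,0],1],[[0,0,0],[0,0,0],1]]'
python3 - <<'E'
from workcell import vision,telemetry
from h import *
s=vision.camera("side");t=vision.camera("top");o=telemetry.get_obs();e=np.array(o["eef_pos"]);print(e)
np.savez("pics/side2.npz",**s);np.savez("pics/top2.npz",**t)
ref=load("side1")["img"].astype(int); q=w2pix(s,e)[0];print("pred tip",q)
d=(s["img"].astype(int).sum(2)<200)
u=int(q[0])
for v in range(int(q[1])-22,int(q[1])+22): print(v,''.join('#' if x else '.' for x in d[v,u-15:u+16]))
E
```

```text
clock: 6.65
eef_pos: [0.3907, -0.1671, 0.065]
tool_rot: [0.988, 0.155, 0.002, 0.001]
ft_force: [0.6, -0.1, 0.0]
grip_width: -0.0003
grasp_force: 0.0
[ 0.38852653 -0.16616737  0.06295865]
pred tip [254.8782338  154.88487982]
132 ...........################....
133 ............##############.....
134 ............##############.....
135 ............#############......
136 ............#############......
137 ............#########..........
138 #...........#.#######..........
139 ..#.........#########..........
140 .#..........#########..........
141 ..#.........#########..........
142 ............#########..........
143 ............#########..........
144 ............#########..........
145 ...#.........########..........
146 ...##........########..........
147 ..............######...........
148 ...............................
149 ...............................
150 ...............................
151 ...............................
152 ##.............................
153 ####...........................
154 ####....................##.....
155 ##.............................
156 ...............................
157 ...............................
158 ...........................#...
159 ...............................
160 ...............................
161 ...............................
162 ...............................
163 ...............................
164 ...............................
165 ...............................
166 ...............................
167 ...............................
168 ...............................
169 ...............................
170 ...............................
171 ...........#...................
172 ...........#........##.........
173 ............#########..........
174 ............##.................
175 ...............................
```

```bash
python3 -m inch '[[[0,0,0],[-0.002,0,0.1],-0.2],[[0,0,0],[0,0,0.1],-0.2],[[0,0,0],[0,0,0],-0.2],[[0,0,0],[0,0,0.017],-0.2],[[0,0,0],[0,0,0.017],-0.2],[[0,0,0],[0,0,0],-0.2],[[0,0,0],[0,0,0],-0.2]]'
```

```text
clock: 7.33
eef_pos: [0.389, -0.1668, -0.0062]
tool_rot: [0.988, 0.155, 0.0, 0.0]
ft_force: [1.1, 1.0, -0.3]
grip_width: 0.0513
grasp_force: 0.0
```

The reported z is negative with no contact, so the real tip is well above the reported TCP. I'll keep descending in small steps and watch the force.

```bash
python3 -m inch '[[[0,0,0],[0,0,0.012],-0.2],[[0,0,0],[0,0,0.012],-0.2],[[0,0,0],[0,0,0],-0.2]]';  python3 -m inch '[[[0,0,0],[0,0,0],0.2],[[0,0,0],[0,0,0],1],[[0,0,0],[0,0,0],1],[[0,0,0],[0,0,0],1],[[0,0,0],[0,0,0],1],[[0,0,0],[0,0,0],1]]'
```

```text
clock: 7.58
eef_pos: [0.3883, -0.1665, -0.0142]
tool_rot: [0.988, 0.155, 0.0, 0.0]
ft_force: [-0.5, 0.3, -0.2]
grip_width: 0.0512
grasp_force: 0.0
clock: 8.08
eef_pos: [0.3886, -0.1666, -0.0137]
tool_rot: [0.988, 0.155, 0.0, 0.0]
ft_force: [-0.3, 0.5, 4.9]
grip_width: 0.0174
grasp_force: 59.5
```

```bash
python3 -m inch '[[[0,0,0],[0,0,0],-0.2],[[0,0,0],[0,0,0],-0.2],[[0,0,0],[0,0,0],-0.2],[[0,0,0],[0,0,0.01],-0.2],[[0,0,0],[0,0,0.01],-0.2],[[0,0,0],[0,0,0],-0.2]]';python3 - <<'E'
from h import *
s=load("side2");e=[.3886,-.1662,.063]
for d in(.015,.02,.025,.03):print(d,w2pix(s,np.add(e,[0,0,d])))
E
```

```text
clock: 8.58
eef_pos: [0.3877, -0.1663, -0.0208]
tool_rot: [0.988, 0.155, -0.001, -0.0]
ft_force: [0.4, -0.8, -0.3]
grip_width: 0.0513
grasp_force: 0.0
0.015 [[254.74377529 150.08399269]]
0.02 [[254.68895583 148.46398045]]
0.025 [[254.63376665 146.83304238]]
0.03 [[254.57820401 145.19106757]]
```

```bash
python3 -m inch '[[[0,0,0],[0,0,0],0.2],[[0,0,0],[0,0,0],1],[[0,0,0],[0,0,0],1],[[0,0,0],[0,0,0],1],[[0,0,0],[0,0,0],1],[[0,0,0],[0,0,0],1]]'
```

```text
clock: 9.08
eef_pos: [0.3885, -0.1666, -0.0199]
tool_rot: [0.988, 0.155, 0.0, 0.0]
ft_force: [-0.5, 0.2, 2.1]
grip_width: 0.0181
grasp_force: 59.9
```

```bash
python3 -m inch '[[[0,0,0],[0,0,-0.05],1],[[0,0,0],[0,0,-0.1],1],[[0,0,0],[0,0,-0.1],1],[[0,0,0],[0,0,-0.1],1],[[0,0,0],[0,0,0],1],[[0,0,0],[0,0,0],1]]'; python3 plan.py 661.6 -236 -5.1 80
python3 - <<'E'
from workcell import vision,telemetry
from h import *
s=vision.camera("side");e=np.array(telemetry.get_obs()["eef_pos"]);q=w2pix(s,e+[0,0,.023])[0];print(e,q)
u,v=q.astype(int)
cv2.imwrite("pics/g4.png",cv2.resize(s["img"][v-35:v+45,u-40:u+40],(560,560),interpolation=cv2.INTER_CUBIC)[:,:,::-1])
E
```

```text
clock: 9.58
eef_pos: [0.39, -0.1673, 0.0866]
tool_rot: [0.988, 0.155, 0.002, 0.001]
ft_force: [-1.3, 0.4, -0.2]
grip_width: 0.018
grasp_force: 59.7
pos [ 0.39   -0.1673  0.0866] phi -72.2 q1deg -23.2 q6 2.43 tilt deg 0.28
before-turn shift units [0.792 0.495 0.027] dist 0.28
turn z units -0.1863  rotvec residual full [ 0.0008 -0.0002 -0.1863] after-turn shift [-0.148  0.922  0.022]
[ 0.38861996 -0.16663438  0.08519737] [254.40920415 140.23123374]
```

View pics/g4.png

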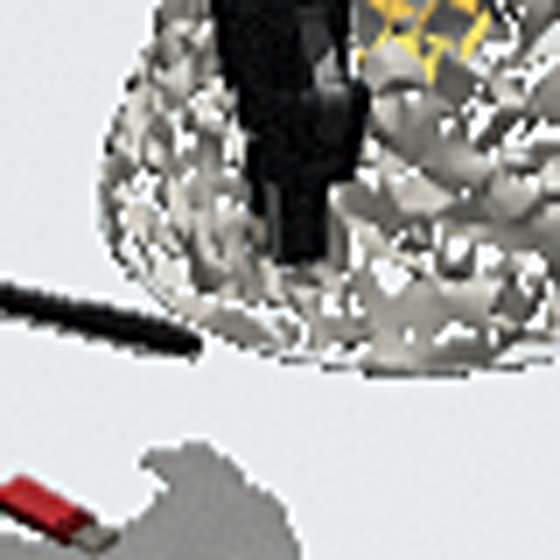

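```bash
python3 -m inch '[[[0,0,-0.0186],[0,0,0],1],[[0,0,-0.0186],[0,0,0],1],[[0,0,-0.0186],[0,0,0],1],[[0,0,-0.0186],[0,0,0],1],[[0,0,-0.0186],[0,0,0],1],[[0,0,-0.0186],[0,0,0],1],[[0,0,-0.0186],[0,0,0],1],[[0,0,-0.0186],[0,0,0],1],[[0,0,-0.0186],[0,0,0],1],[[0,0,-0.0186],[0,0,0],1]]' >/dev/null
python3 -m inch '[[[0,0,0],[-0.018,0.115,0],1],[[0,0,0],[-0.018,0.115,0],1],[[0,0,0],[-0.018,0.115,0],1],[[0,0,0],[-0.018,0.115,0],1],[[0,0,0],[-0.018,0.115,0],1],[[0,0,0],[-0.018,0.115,0],1],[[0,0,0],[-0.018,0.115,0],1],[[0,0,0],[-0.018,0.115,0],1],[[0,0,0],[0,0,0],1],[[0,0,0],[0,0,0],1]]'
python3 plan.py 661.6 -236 -5.1 -5
```

```text
clock: 11.3
eef_pos: [0.6588, -0.2342, 0.0796]
tool_rot: [0.738, 0.674, -0.002, -0.003]
ft_force: [-0.7, 0.4, -0.6]
grip_width: 0.0181
grasp_force: 59.7
pos [ 0.6588 -0.2342  0.0796] phi -5.2 q1deg -19.6 q6 1.32 tilt deg 0.38
before-turn shift units [-0.006  0.012  0.282] dist 0.085
turn z units -0.0003  rotvec residual full [-0.001  -0.0003 -0.0003] after-turn shift [-0.005  0.01   0.282]
```

```bash
python3 -m inch '[[[0,0,0],[-0.005,0.008,0.06],1],[[0,0,0],[0,0,0.08],1],[[0,0,0],[0,0,0.08],1],[[0,0,0],[0,0,0.05],1],[[0,0,0],[0,0,0],1],[[0,0,0],[0,0,0],1],[[0,0,0],[0,0,0.008],1],[[0,0,0],[0,0,0.008],1],[[0,0,0],[0,0,0],1]]'
python3 plan.py 661.6 -236 -5.1 -13
```

```text
clock: 12.05
eef_pos: [0.6621, -0.2366, 0.0004]
tool_rot: [0.739, 0.674, 0.0, 0.001]
ft_force: [0.2, 0.0, 0.2]
grip_width: 0.0182
grasp_force: 59.7
pos [ 6.621e-01 -2.366e-01  4.000e-04] phi -5.2 q1deg -19.7 q6 1.32 tilt deg 0.11
before-turn shift units [ 0.002 -0.002  0.045] dist 0.013
turn z units -0.0003  rotvec residual full [ 0.0003  0.0001 -0.0003] after-turn shift [ 0.002 -0.002  0.045]
```

```bash
python3 -m inch '[[[0,0,0],[0.001,-0.001,0.012],1],[[0,0,0],[0,0,0.008],1],[[0,0,0],[0,0,0.006],1],[[0,0,0],[0,0,0],1],[[0,0,0],[0,0,0],1]]'; python3 -m inch '[[[0,0,0],[0,0,0.007],1],[[0,0,0],[0,0,0],1],[[0,0,0],[0,0,0],1]]'; python3 -m inch '[[[0,0,0],[0,0,0.005],1],[[0,0,0],[0,0,0],1],[[0,0,0],[0,0,0],1]]'
```

```text
clock: 12.47
eef_pos: [0.6611, -0.236, -0.009]
tool_rot: [0.739, 0.674, -0.0, -0.0]
ft_force: [0.1, -0.5, -0.1]
grip_width: 0.0179
grasp_force: 59.7
clock: 12.72
eef_pos: [0.6611, -0.236, -0.011]
tool_rot: [0.739, 0.674, -0.0, -0.0]
ft_force: [0.8, 0.4, -0.1]
grip_width: 0.018
grasp_force: 59.7
clock: 12.97
eef_pos: [0.6612, -0.236, -0.0124]
tool_rot: [0.739, 0.674, -0.0, -0.0]
ft_force: [0.7, 0.1, -0.1]
grip_width: 0.0185
grasp_force: 59.7
```

```bash
python3 -m inch '[[[0,0,0],[0,0,0.004],1],[[0,0,0],[0,0,0],1]]';python3 -m inch '[[[0,0,0],[0,0,0.004],1],[[0,0,0],[0,0,0],1]]'
```

```text
clock: 13.13
eef_pos: [0.6615, -0.2361, -0.0128]
tool_rot: [0.739, 0.674, 0.0, 0.0]
ft_force: [-2.6, 0.2, 2.7]
grip_width: 0.0182
grasp_force: 60.1
clock: 13.3
eef_pos: [0.6615, -0.2361, -0.0128]
tool_rot: [0.739, 0.674, 0.0, 0.0]
ft_force: [-3.9, 1.0, 7.5]
grip_width: 0.0177
grasp_force: 60.8
```

```bash
python3 -m inch '[[[0,0,0],[0,0,-0.003],0.4],[[0,0,0],[0,0,0],0.4],[[0,0,0],[0,0,0],0.4],[[0,0,0],[0,0,-0.03],0.4],[[0,0,0],[0,0,-0.08],0.2],[[0,0,0],[0,0,-0.1],-0.2],[[0,0,0],[0,0,-0.1],-0.2],[[0,0,0],[0,0,0],-0.2]]'
python3 plan.py 420 -240 80
python3 - <<'E'
from h import *
t=load("top0");s=load("side0")
L=[]
for c,p in((t,(305,194)),(s,(308,206))):
    a=pix2w(c,p,0)[0];b=pix2w(c,p,.1)[0];L.append((a,(b-a)/np.linalg.norm(b-a)))
A=sum(np.eye(3)-np.outer(d,d) for a,d in L);B=sum((np.eye(3)-np.outer(d,d))@a for a,d in L);print("blue tip",np.linalg.solve(A,B).round(3))
print("instr",pix2w(t,[[285,0],[276,150],[378,158]],.151).round(3).tolist())
E
```

```text
clock: 13.97
eef_pos: [0.6657, -0.2376, 0.0878]
tool_rot: [0.739, 0.674, 0.003, 0.006]
ft_force: [0.9, -0.8, 1.1]
grip_width: 0.0512
grasp_force: 0.0
pos [ 0.6657 -0.2376  0.0878] phi -5.2 q1deg -19.6 q6 1.32 tilt deg 0.74
before-turn shift units [-0.082 -0.815 -0.01 ] dist 0.246
turn z units -0.2367  rotvec residual full [ 0.0012  0.0019 -0.2367] after-turn shift [ 0.805 -0.15   0.   ]
blue tip [ 0.51  -0.377  0.083]
instr [[0.892, -0.344, 0.151], [0.588, -0.319, 0.151], [0.568, -0.517, 0.151]]
```

```bash
python3 -m inch '[[[0,0,0],[-0.012,-0.116,0],-0.2],[[0,0,0],[-0.012,-0.116,0],-0.2],[[0,0,0],[-0.012,-0.116,0],-0.2],[[0,0,0],[-0.012,-0.116,0],-0.2],[[0,0,0],[-0.012,-0.116,0],-0.2],[[0,0,0],[-0.012,-0.116,0],-0.2],[[0,0,0],[-0.012,-0.116,0],-0.2],[[0,0,-0.0198],[0,0,0],-0.2],[[0,0,-0.0198],[0,0,0],-0.2],[[0,0,-0.0198],[0,0,0],-0.2]]' >/dev/null
python3 -m inch '[[[0,0,-0.0198],[0,0,0],-0.2],[[0,0,-0.0198],[0,0,0],-0.2],[[0,0,-0.0198],[0,0,0],-0.2],[[0,0,-0.0198],[0,0,0],-0.2],[[0,0,-0.0198],[0,0,0],-0.2],[[0,0,-0.0198],[0,0,0],-0.2],[[0,0,-0.0198],[0,0,0],-0.2],[[0,0,-0.0198],[0,0,0],-0.2],[[0,0,-0.0188],[0,0,0],-0.2],[[0,0,0],[0,0,0],-0.2]]'
python3 plan.py 461 -433 80 50
python3 - <<'E'
from workcell import vision
from h import *
t=vision.camera("top");np.savez("pics/top3.npz",**t)
cv2.imwrite("pics/g5.png",cv2.resize(t["img"][95:275,180:360],(600,600),interpolation=cv2.INTER_CUBIC)[:,:,::-1])
E
```

```text
clock: 15.63
eef_pos: [0.4166, -0.2391, 0.0797]
tool_rot: [0.087, 0.996, -0.0, 0.0]
ft_force: [-0.1, 0.1, -0.8]
grip_width: 0.051
grasp_force: 0.0
pos [ 0.4166 -0.2391  0.0797] phi 80.1 q1deg -29.9 q6 -0.35 tilt deg 0.05
before-turn shift units [-0.257 -0.611  0.099] dist 0.201
turn z units 0.0002  rotvec residual full [-0.      0.0001  0.0002] after-turn shift [-0.258 -0.611  0.099]
```

View pics/g5.png

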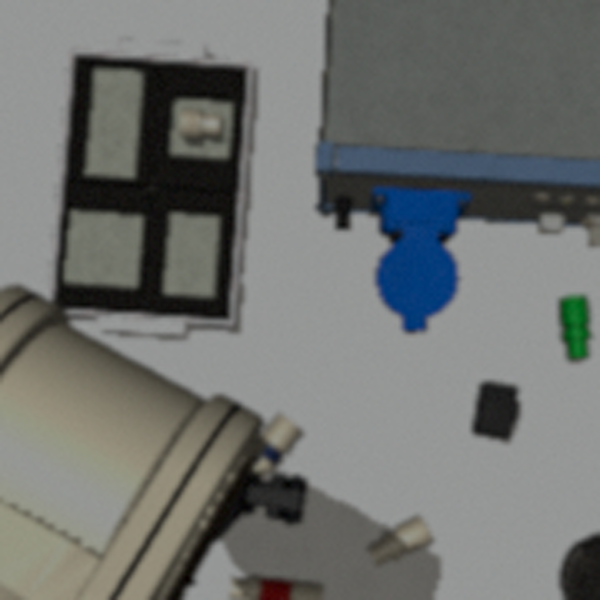

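The terminator lies in the small square at crop (200,127). On to the ferrite, at crop (496,410).

```bash
python3 -m inch '[[[0,0,0],[-0.043,-0.102,0.016],-0.2],[[0,0,0],[-0.043,-0.102,0.016],-0.2],[[0,0,0],[-0.043,-0.102,0.016],-0.2],[[0,0,0],[-0.043,-0.102,0.016],-0.2],[[0,0,0],[-0.043,-0.102,0.016],-0.2],[[0,0,0],[-0.043,-0.102,0.016],-0.2],[[0,0,0],[0,0,0],-0.2],[[0,0,0],[0,0,0],-0.2]]'
python3 plan.py 461 -433 80 -19
```

```text
clock: 16.35
eef_pos: [0.4601, -0.4346, 0.0492]
tool_rot: [0.09, 0.996, 0.0, -0.0]
ft_force: [-0.9, 0.5, -0.1]
grip_width: 0.0516
grasp_force: 0.0
pos [ 0.4601 -0.4346  0.0492] phi 79.7 q1deg -43.4 q6 -0.58 tilt deg 0.07
before-turn shift units [-0.002  0.005  0.227] dist 0.068
turn z units -0.0009  rotvec residual full [ 0.0001 -0.0002 -0.0009] after-turn shift [-0.002  0.006  0.227]
```

```bash
python3 -m inch '[[[0,0,0],[-0.002,0.005,0.08],-0.2],[[0,0,0],[0,0,0.08],-0.2],[[0,0,0],[0,0,0.05],-0.2],[[0,0,0],[0,0,0.015],-0.2],[[0,0,0],[0,0,0],-0.2],[[0,0,0],[0,0,0],0.3],[[0,0,0],[0,0,0],1],[[0,0,0],[0,0,0],1],[[0,0,0],[0,0,0],1],[[0,0,0],[0,0,0],1]]'
```

```text
clock: 17.18
eef_pos: [0.4627, -0.4328, -0.0149]
tool_rot: [0.088, 0.996, -0.001, 0.002]
ft_force: [-0.1, 0.7, 5.2]
grip_width: 0.0235
grasp_force: 60.4
```

```bash
python3 -m inch '[[[0,0,0],[0,0,0],1],[[0,0,0],[0,0,0],1],[[0,0,0],[0,0,0],1]]';  python3 -m inch '[[[0,0,0],[0,0,-0.06],1],[[0,0,0],[0,0,-0.1],1],[[0,0,0],[0,0,-0.1],1],[[0,0,0],[0,0,-0.1],1],[[0,0,0],[0,0,-0.05],1],[[0,0,0],[0,0,0],1],[[0,0,0],[0,0,0],1]]';python3 plan.py 400 -220 84.9
```

```text
clock: 17.43
eef_pos: [0.4627, -0.4328, -0.0149]
tool_rot: [0.088, 0.996, -0.001, 0.002]
ft_force: [-0.0, 1.1, 5.9]
grip_width: 0.0233
grasp_force: 60.5
clock: 18.02
eef_pos: [0.462, -0.4325, 0.1072]
tool_rot: [0.088, 0.996, -0.001, 0.001]
ft_force: [0.2, -0.2, -1.8]
grip_width: 0.0234
grasp_force: 59.7
pos [ 0.462  -0.4325  0.1072] phi 79.9 q1deg -43.1 q6 -0.58 tilt deg 0.16
before-turn shift units [ 0.327  0.661 -0.002] dist 0.221
turn z units -0.0138  rotvec residual full [-0.0003  0.0004 -0.0138] after-turn shift [0.269 0.687 0.   ]
```

```bash
python3 -m inch '[[[0,0,-0.0138],[0,0,0],1],[[0,0,0],[0.014,0.105,0],1],[[0,0,0],[0.014,0.105,0],1],[[0,0,0],[0.014,0.105,0],1],[[0,0,0],[0.014,0.105,0],1],[[0,0,0],[0.014,0.105,0],1],[[0,0,0],[0.014,0.105,0],1],[[0,0,0],[0,0,0],1],[[0,0,0],[0,0,0],1]]';python3 plan.py 579.4 -168.4 84.9 60
```

```text
clock: 18.77
eef_pos: [0.4516, -0.2393, 0.1043]
tool_rot: [0.043, 0.999, 0.001, -0.002]
ft_force: [-0.2, -0.3, -0.8]
grip_width: 0.0237
grasp_force: 59.7
pos [ 0.4516 -0.2393  0.1043] phi 85.1 q1deg -27.9 q6 -0.4 tilt deg 0.22
before-turn shift units [-0.405  0.272  0.146] dist 0.153
turn z units 0.0005  rotvec residual full [ 0.0002 -0.0006  0.0005] after-turn shift [-0.403  0.273  0.148]
```

```bash
python3 -m inch '[[[0,0,0],[-0.081,0.054,0],1],[[0,0,0],[-0.081,0.054,0],1],[[0,0,0],[-0.081,0.054,0],1],[[0,0,0],[-0.081,0.054,0],1],[[0,0,0],[-0.081,0.056,0],1],[[0,0,0],[0,0,0.08],1],[[0,0,0],[0,0,0.08],1],[[0,0,0],[0,0,0.08],1],[[0,0,0],[0,0,0],1],[[0,0,0],[0,0,0],1]]';python3 plan.py 579.4 -168.4 84.9 -5
```

```text
clock: 19.6
eef_pos: [0.5792, -0.1713, 0.0313]
tool_rot: [0.045, 0.999, 0.001, -0.003]
ft_force: [0.9, -0.3, 0.1]
grip_width: 0.0235
grasp_force: 59.7
pos [ 0.5792 -0.1713  0.0313] phi 84.9 q1deg -16.5 q6 -0.2 tilt deg 0.33
before-turn shift units [-0.001  0.009  0.121] dist 0.036
turn z units -0.0001  rotvec residual full [ 0.0001 -0.0009 -0.0001] after-turn shift [0.    0.01  0.121]
```

```bash
python3 -m inch '[[[0,0,0],[0,0.009,0.06],1],[[0,0,0],[0,0,0.04],1],[[0,0,0],[0,0,0.018],1],[[0,0,0],[0,0,0],1],[[0,0,0],[0,0,0],1]]';python3 -m inch '[[[0,0,0],[0,0,0.007],1],[[0,0,0],[0,0,0],1],[[0,0,0],[0,0,0],1]]';python3 -m inch '[[[0,0,0],[0,0,0.005],1],[[0,0,0],[0,0,0],1],[[0,0,0],[0,0,0],1]]';python3 -m inch '[[[0,0,0],[0,0,0.005],1],[[0,0,0],[0,0,0],1],[[0,0,0],[0,0,0],1]]'
```

```text
clock: 20.02
eef_pos: [0.5822, -0.1689, -0.0004]
tool_rot: [0.045, 0.999, -0.0, 0.001]
ft_force: [0.0, -0.4, -0.8]
grip_width: 0.0238
grasp_force: 59.7
clock: 20.27
eef_pos: [0.5821, -0.1684, -0.0027]
tool_rot: [0.044, 0.999, -0.0, 0.001]
ft_force: [0.6, -0.1, -0.1]
grip_width: 0.0234
grasp_force: 59.7
clock: 20.52
eef_pos: [0.5815, -0.1681, -0.005]
tool_rot: [0.044, 0.999, 0.0, -0.0]
ft_force: [0.1, 0.5, -0.2]
grip_width: 0.0235
grasp_force: 59.7
clock: 20.77
eef_pos: [0.5813, -0.1681, -0.0068]
tool_rot: [0.044, 0.999, 0.0, -0.0]
ft_force: [0.3, -0.8, 0.1]
grip_width: 0.0238
grasp_force: 59.7
```

```bash
python3 -m inch '[[[0,0,0],[0,0,0.005],1],[[0,0,0],[0,0,0],1],[[0,0,0],[0,0,0],1]]';python3 -m inch '[[[0,0,0],[0,0,0.004],1],[[0,0,0],[0,0,0],1],[[0,0,0],[0,0,0],1]]'
```

```text
clock: 21.02
eef_pos: [0.5817, -0.1682, -0.0079]
tool_rot: [0.044, 0.999, -0.0, 0.0]
ft_force: [0.6, 0.2, 0.6]
grip_width: 0.0236
grasp_force: 59.9
clock: 21.27
eef_pos: [0.5818, -0.1682, -0.0079]
tool_rot: [0.044, 0.999, -0.0, 0.0]
ft_force: [-3.2, 1.1, 7.6]
grip_width: 0.0233
grasp_force: 60.7
```

```bash
python3 -m inch '[[[0,0,0],[0,0,-0.003],0.3],[[0,0,0],[0,0,0],0.3],[[0,0,0],[0,0,0],0.3],[[0,0,0],[0,0,-0.03],0.3],[[0,0,0],[0,0,-0.09],0.2],[[0,0,0],[0,0,-0.1],-0.2],[[0,0,0],[0,0,-0.1],-0.2],[[0,0,0],[0,0,0],-0.2],[[0,0,0],[0,0,0],-0.2]]';python3 plan.py 374.7 -366 25 50
```

```text
clock: 22.02
eef_pos: [0.5837, -0.1688, 0.0908]
tool_rot: [0.044, 0.999, -0.001, 0.003]
ft_force: [-0.7, 0.0, -0.4]
grip_width: 0.0511
grasp_force: 0.0
pos [ 0.5837 -0.1688  0.0908] phi 84.9 q1deg -16.1 q6 -0.19 tilt deg 0.35
before-turn shift units [ 0.636 -0.716  0.133] dist 0.29
turn z units 0.1665  rotvec residual full [0.0003 0.001  0.1665] after-turn shift [-0.301 -0.909  0.136]
```

```bash
python3 -m inch '[[[0,0,0.0185],[0,0,0],-0.2],[[0,0,0.0185],[0,0,0],-0.2],[[0,0,0.0185],[0,0,0],-0.2],[[0,0,0.0185],[0,0,0],-0.2],[[0,0,0.0185],[0,0,0],-0.2],[[0,0,0.0185],[0,0,0],-0.2],[[0,0,0.0185],[0,0,0],-0.2],[[0,0,0.0185],[0,0,0],-0.2],[[0,0,0.0185],[0,0,0],-0.2]]' >/dev/null
python3 -m inch '[[[0,0,0],[-0.0375,-0.1135,0.015],-0.2],[[0,0,0],[-0.0375,-0.1135,0.015],-0.2],[[0,0,0],[-0.0375,-0.1135,0.015],-0.2],[[0,0,0],[-0.0375,-0.1135,0.015],-0.2],[[0,0,0],[-0.0375,-0.1135,0.015],-0.2],[[0,0,0],[-0.0375,-0.1135,0.015],-0.2],[[0,0,0],[-0.0375,-0.1135,0.015],-0.2],[[0,0,0],[-0.0375,-0.1135,0.015],-0.2],[[0,0,0],[0,0,0],-0.2],[[0,0,0],[0,0,0],-0.2]]';python3 plan.py 374.7 -366 25 -19
```

```text
clock: 23.6
eef_pos: [0.3702, -0.3651, 0.0503]
tool_rot: [0.539, 0.842, 0.0, -0.002]
ft_force: [0.7, 0.4, 0.1]
grip_width: 0.0514
grasp_force: 0.0
pos [ 0.3702 -0.3651  0.0503] phi 24.7 q1deg -44.6 q6 0.36 tilt deg 0.18
before-turn shift units [-0.01   0.013  0.231] dist 0.069
turn z units -0.0007  rotvec residual full [-0.0001 -0.0005 -0.0007] after-turn shift [-0.009  0.012  0.231]
```

```bash
python3 -m inch '[[[0,0,0],[-0.009,0.012,0.08],-0.2],[[0,0,0],[0,0,0.08],-0.2],[[0,0,0],[0,0,0.05],-0.2],[[0,0,0],[0,0,0.02],-0.2],[[0,0,0],[0,0,0],-0.2],[[0,0,0],[0,0,0],-0.2],[[0,0,0],[0,0,0],-0.2]]';python3 plan.py 374.7 -366 25 -19
```

```text
clock: 24.18
eef_pos: [0.3782, -0.366, -0.0164]
tool_rot: [0.537, 0.844, -0.0, 0.001]
ft_force: [0.2, -0.2, 0.0]
grip_width: 0.0513
grasp_force: 0.0
pos [ 0.3782 -0.366  -0.0164] phi 25.0 q1deg -44.1 q6 0.36 tilt deg 0.1
before-turn shift units [ 0.005 -0.011  0.009] dist 0.004
turn z units 0.0001  rotvec residual full [0.0001 0.0003 0.0001] after-turn shift [ 0.005 -0.011  0.009]
```

```bash
python3 -m inch '[[[0,0,0],[0.003,-0.007,0.012],-0.2],[[0,0,0],[0,0,0],-0.2],[[0,0,0],[0,0,0],0.3],[[0,0,0],[0,0,0],1],[[0,0,0],[0,0,0],1],[[0,0,0],[0,0,0],1],[[0,0,0],[0,0,0],1]]'; python3 -m inch '[[[0,0,0],[0,0,-0.06],1],[[0,0,0],[0,0,-0.1],1],[[0,0,0],[0,0,-0.1],1],[[0,0,0],[0,0,-0.1],1],[[0,0,0],[0,0,0],1],[[0,0,0],[0,0,0],1]]';python3 plan.py 574 -228.2 84.9
```

```text
clock: 24.77
eef_pos: [0.3751, -0.3662, -0.0203]
tool_rot: [0.537, 0.843, -0.0, 0.001]
ft_force: [-1.4, 0.8, 4.7]
grip_width: 0.0192
grasp_force: 59.5
clock: 25.27
eef_pos: [0.3759, -0.367, 0.0888]
tool_rot: [0.537, 0.843, -0.0, 0.002]
ft_force: [-0.1, -0.4, -1.3]
grip_width: 0.0195
grasp_force: 58.8
pos [ 0.3759 -0.367   0.0888] phi 25.0 q1deg -44.3 q6 0.36 tilt deg 0.26
before-turn shift units [0.14  0.794 0.001] dist 0.242
turn z units -0.1664  rotvec residual full [-1.000e-04  7.000e-04 -1.664e-01] after-turn shift [-0.616  0.519  0.   ]
```

```bash
python3 -m inch '[[[0,0,0],[0.02,0.1135,0],1],[[0,0,0],[0.02,0.1135,0],1],[[0,0,0],[0.02,0.1135,0],1],[[0,0,0],[0.02,0.1135,0],1],[[0,0,0],[0.02,0.1135,0],1],[[0,0,0],[0.02,0.1135,0],1],[[0,0,0],[0.02,0.1135,0],1],[[0,0,0],[0,0,0],1]]' >/dev/null
python3 -m inch '[[[0,0,-0.0185],[0,0,0],1],[[0,0,-0.0185],[0,0,0],1],[[0,0,-0.0185],[0,0,0],1],[[0,0,-0.0185],[0,0,0],1],[[0,0,-0.0185],[0,0,0],1],[[0,0,-0.0185],[0,0,0],1],[[0,0,-0.0185],[0,0,0],1],[[0,0,-0.0185],[0,0,0],1],[[0,0,-0.0184],[0,0,0],1],[[0,0,0],[0,0,0],1]]';python3 plan.py 574 -228.2 84.9 0
```

```text
clock: 26.77
eef_pos: [0.5714, -0.2268, 0.0848]
tool_rot: [0.044, 0.999, 0.001, -0.002]
ft_force: [0.0, 0.2, -1.1]
grip_width: 0.0197
grasp_force: 58.9
pos [ 0.5714 -0.2268  0.0848] phi 85.0 q1deg -21.6 q6 -0.29 tilt deg 0.24
before-turn shift units [-0.01  -0.004  0.283] dist 0.085
turn z units 0.0002  rotvec residual full [ 0.0002 -0.0006  0.0002] after-turn shift [-0.009 -0.004  0.283]
```

```bash
python3 -m inch '[[[0,0,0],[-0.006,-0.003,0.08],1],[[0,0,0],[0,0,0.09],1],[[0,0,0],[0,0,0.08],1],[[0,0,0],[0,0,0.02],1],[[0,0,0],[0,0,0],1],[[0,0,0],[0,0,0],1],[[0,0,0],[0,0,0],1]]'; python3 plan.py 574 -228.2 84.9 -12
```

```text
clock: 27.35
eef_pos: [0.5759, -0.2286, 0.0074]
tool_rot: [0.045, 0.999, -0.0, 0.001]
ft_force: [0.8, -1.0, -0.2]
grip_width: 0.0194
grasp_force: 58.9
pos [ 0.5759 -0.2286  0.0074] phi 84.8 q1deg -21.7 q6 -0.29 tilt deg 0.14
before-turn shift units [0.007 0.001 0.065] dist 0.02
turn z units -0.0002  rotvec residual full [-0.0001  0.0004 -0.0002] after-turn shift [0.007 0.001 0.065]
```

```bash
python3 -m inch '[[[0,0,0],[0.004,0,0.02],1],[[0,0,0],[0,0,0.016],1],[[0,0,0],[0,0,0],1],[[0,0,0],[0,0,0],1]]'; for i in 1; do python3 -m inch '[[[0,0,0],[0,0,0.007],1],[[0,0,0],[0,0,0],1],[[0,0,0],[0,0,0],1]]'; done; python3 -m inch '[[[0,0,0],[0,0,0.006],1],[[0,0,0],[0,0,0],1],[[0,0,0],[0,0,0],1]]';python3 -m inch '[[[0,0,0],[0,0,0.006],1],[[0,0,0],[0,0,0],1],[[0,0,0],[0,0,0],1]]';python3 -m inch '[[[0,0,0],[0,0,0.006],1],[[0,0,0],[0,0,0],1],[[0,0,0],[0,0,0],1]]'
```

```text
clock: 27.68
eef_pos: [0.5733, -0.2279, -0.0048]
tool_rot: [0.045, 0.999, 0.0, -0.0]
ft_force: [-1.1, -1.0, -1.4]
grip_width: 0.0194
grasp_force: 58.9
clock: 27.93
eef_pos: [0.5736, -0.228, -0.0069]
tool_rot: [0.045, 0.999, 0.0, -0.0]
ft_force: [-0.6, -0.5, -1.0]
grip_width: 0.0198
grasp_force: 58.9
clock: 28.18
eef_pos: [0.5735, -0.228, -0.0088]
tool_rot: [0.045, 0.999, 0.0, -0.0]
ft_force: [-0.3, 0.1, -0.8]
grip_width: 0.0197
grasp_force: 58.9
clock: 28.43
eef_pos: [0.5734, -0.228, -0.0106]
tool_rot: [0.045, 0.999, 0.0, -0.0]
ft_force: [-0.3, 0.7, -0.9]
grip_width: 0.0197
grasp_force: 58.9
clock: 28.68
eef_pos: [0.5734, -0.228, -0.0124]
tool_rot: [0.045, 0.999, 0.0, -0.0]
ft_force: [0.3, -0.1, -1.2]
grip_width: 0.0199
grasp_force: 58.9
```

```bash
python3 -m inch '[[[0,0,0],[0,0,0.004],1],[[0,0,0],[0,0,0],1],[[0,0,0],[0,0,0],1]]';python3 -m inch '[[[0,0,0],[0,0,0.003],1],[[0,0,0],[0,0,0],1],[[0,0,0],[0,0,0],1]]'
```

```text
clock: 28.93
eef_pos: [0.5738, -0.2281, -0.0133]
tool_rot: [0.045, 0.999, -0.0, 0.0]
ft_force: [0.6, -0.1, 1.1]
grip_width: 0.0194
grasp_force: 59.1
clock: 29.18
eef_pos: [0.5738, -0.2281, -0.0133]
tool_rot: [0.045, 0.999, -0.0, 0.0]
ft_force: [-1.5, 0.8, 5.5]
grip_width: 0.0195
grasp_force: 59.8
```

```bash
python3 -m inch '[[[0,0,0],[0,0,-0.003],0.4],[[0,0,0],[0,0,0],0.4],[[0,0,0],[0,0,0],0.4],[[0,0,0],[0,0,-0.03],0.4],[[0,0,0],[0,0,-0.09],0.2],[[0,0,0],[0,0,-0.1],-0.2],[[0,0,0],[0,0,-0.1],-0.2],[[0,0,0],[0,0,0],-0.2],[[0,0,0],[0,0,0],-0.2]]' | head -2;python3 plan.py 342 -283.3 -7.5 50
```

```text
clock: 29.93
eef_pos: [0.5754, -0.229, 0.0854]
pos [ 0.5754 -0.229   0.0854] phi 84.9 q1deg -21.7 q6 -0.29 tilt deg 0.33
before-turn shift units [ 0.759 -0.249  0.114] dist 0.242
turn z units -0.2434  rotvec residual full [-0.0009  0.0004 -0.2434] after-turn shift [0.281 0.748 0.118]
```

```bash
python3 -m inch '[[[0,0,0],[0.1084,-0.0356,0.01],-0.2],[[0,0,0],[0.1084,-0.0356,0.01],-0.2],[[0,0,0],[0.1084,-0.0356,0.01],-0.2],[[0,0,0],[0.1084,-0.0356,0.01],-0.2],[[0,0,0],[0.1084,-0.0356,0.01],-0.2],[[0,0,0],[0.1084,-0.0356,0.01],-0.2],[[0,0,0],[0.1084,-0.0356,0.01],-0.2],[[0,0,0.0197],[0,0,0],-0.2],[[0,0,0.0197],[0,0,0],-0.2],[[0,0,0.0197],[0,0,0],-0.2]]' | head -2
python3 -m inch '[[[0,0,0.0197],[0,0,0],-0.2],[[0,0,0.0197],[0,0,0],-0.2],[[0,0,0.0197],[0,0,0],-0.2],[[0,0,0.0197],[0,0,0],-0.2],[[0,0,0.0197],[0,0,0],-0.2],[[0,0,0.0197],[0,0,0],-0.2],[[0,0,0.0197],[0,0,0],-0.2],[[0,0,0.0197],[0,0,0],-0.2],[[0,0,0.0197],[0,0,0],-0.2],[[0,0,0.0197],[0,0,0],-0.2]]' | head -3;python3 plan.py 342 -283.3 -7.5 -19
```

```text
clock: 30.77
eef_pos: [0.3382, -0.2818, 0.0606]
clock: 31.6
eef_pos: [0.3391, -0.2815, 0.0604]
tool_rot: [0.753, 0.658, -0.0, -0.001]
pos [ 0.3391 -0.2815  0.0604] phi -7.7 q1deg -39.7 q6 1.01 tilt deg 0.15
before-turn shift units [-0.005  0.011  0.265] dist 0.08
turn z units -0.0005  rotvec residual full [-0.0004 -0.0002 -0.0005] after-turn shift [-0.005  0.011  0.265]
```

```bash
python3 -m inch '[[[0,0,0],[-0.005,0.008,0.08],-0.2],[[0,0,0],[0,0,0.08],-0.2],[[0,0,0],[0,0,0.07],-0.2],[[0,0,0],[0,0,0.035],-0.2],[[0,0,0],[0,0,0],-0.2],[[0,0,0],[0,0,0],-0.2],[[0,0,0],[0,0,0],-0.2]]';python3 plan.py 342 -283.3 -7.5 -20
```

```text
clock: 32.18
eef_pos: [0.3424, -0.2841, -0.0178]
tool_rot: [0.751, 0.661, -0.0, -0.0]
ft_force: [-0.4, -0.6, 0.2]
grip_width: 0.0509
grasp_force: 0.0
pos [ 0.3424 -0.2841 -0.0178] phi -7.3 q1deg -39.7 q6 1.01 tilt deg 0.01
before-turn shift units [ 0.002 -0.002  0.007] dist 0.002
turn z units 0.0005  rotvec residual full [-0.      0.      0.0005] after-turn shift [ 0.002 -0.002  0.007]
```

```bash
python3 -m inch '[[[0,0,0],[0,0,0.007],-0.2],[[0,0,0],[0,0,0],-0.2],[[0,0,0],[0,0,0],0.3],[[0,0,0],[0,0,0],1],[[0,0,0],[0,0,0],1],[[0,0,0],[0,0,0],1],[[0,0,0],[0,0,0],1]]'; python3 -m inch '[[[0,0,0],[0,0,-0.06],1],[[0,0,0],[0,0,-0.1],1],[[0,0,0],[0,0,-0.1],1],[[0,0,0],[0,0,-0.1],1],[[0,0,0],[0,0,0],1],[[0,0,0],[0,0,0],1]]';python3 plan.py 667 -176.2 84.9
```

```text
clock: 32.77
eef_pos: [0.3427, -0.2843, -0.0194]
tool_rot: [0.751, 0.661, 0.0, 0.001]
ft_force: [-0.8, -0.1, 6.2]
grip_width: 0.0193
grasp_force: 60.0
clock: 33.27
eef_pos: [0.3436, -0.285, 0.0895]
tool_rot: [0.751, 0.661, 0.0, 0.002]
ft_force: [-0.4, 0.4, -1.4]
grip_width: 0.0193
grasp_force: 59.4
pos [ 0.3436 -0.285   0.0895] phi -7.3 q1deg -39.7 q6 1.01 tilt deg 0.25
before-turn shift units [0.497 1.023 0.003] dist 0.341
turn z units 0.2439  rotvec residual full [ 8.000e-04 -2.000e-04  2.439e-01] after-turn shift [ 1.041 -0.457  0.   ]
```

```bash
python3 -m inch '[[[0,0,0],[0.0497,0.1023,0],1],[[0,0,0],[0.0497,0.1023,0],1],[[0,0,0],[0.0497,0.1023,0],1],[[0,0,0],[0.0497,0.1023,0],1],[[0,0,0],[0.0497,0.1023,0],1],[[0,0,0],[0.0497,0.1023,0],1],[[0,0,0],[0.0497,0.1023,0],1],[[0,0,0],[0.0497,0.1023,0],1],[[0,0,0],[0.0497,0.1023,0],1],[[0,0,0],[0.0497,0.1023,0],1]]' | head -2
python3 -m inch '[[[0,0,-0.0197],[0,0,0],1],[[0,0,-0.0197],[0,0,0],1],[[0,0,-0.0197],[0,0,0],1],[[0,0,-0.0197],[0,0,0],1],[[0,0,-0.0197],[0,0,0],1],[[0,0,-0.0197],[0,0,0],1],[[0,0,-0.0197],[0,0,0],1],[[0,0,-0.0197],[0,0,0],1],[[0,0,-0.0197],[0,0,0],1],[[0,0,-0.0197],[0,0,0],1]]' |head -2
python3 -m inch '[[[0,0,-0.0197],[0,0,0],1],[[0,0,-0.0197],[0,0,0],1],[[0,0,-0.0197],[0,0,0],1],[[0,0,0],[0,0,0],1],[[0,0,0],[0,0,0],1]]';python3 plan.py 667 -176.2 84.9 2
```

```text
clock: 34.1
eef_pos: [0.6657, -0.1739, 0.0848]
clock: 34.93
eef_pos: [0.6642, -0.1747, 0.0847]
clock: 35.35
eef_pos: [0.6645, -0.1748, 0.0855]
tool_rot: [0.046, 0.999, 0.0, -0.002]
ft_force: [0.5, -1.5, -0.9]
grip_width: 0.0197
grasp_force: 59.4
pos [ 0.6645 -0.1748  0.0855] phi 84.7 q1deg -14.7 q6 -0.16 tilt deg 0.22
before-turn shift units [-0.01  -0.004  0.278] dist 0.084
turn z units -0.0005  rotvec residual full [ 0.0001 -0.0006 -0.0005] after-turn shift [-0.009 -0.004  0.278]
```

```bash
python3 -m inch '[[[0,0,-0.0005],[-0.006,-0.003,0.08],1],[[0,0,0],[0,0,0.09],1],[[0,0,0],[0,0,0.07],1],[[0,0,0],[0,0,0.03],1],[[0,0,0],[0,0,0],1],[[0,0,0],[0,0,0],1],[[0,0,0],[0,0,0],1]]'; python3 plan.py 667 -176.2 84.9 -12.4
```

```text
clock: 35.93
eef_pos: [0.6687, -0.1765, 0.0085]
tool_rot: [0.043, 0.999, -0.0, 0.001]
ft_force: [0.6, -1.0, -0.7]
grip_width: 0.0196
grasp_force: 59.4
pos [ 0.6687 -0.1765  0.0085] phi 85.0 q1deg -14.8 q6 -0.17 tilt deg 0.15
before-turn shift units [0.006 0.001 0.069] dist 0.021
turn z units 0.0003  rotvec residual full [-0.0001  0.0004  0.0003] after-turn shift [0.006 0.001 0.07 ]
```

```bash
python3 -m inch '[[[0,0,0],[0.003,0,0.02],1],[[0,0,0],[0,0,0.018],1],[[0,0,0],[0,0,0],1],[[0,0,0],[0,0,0],1]]'|sed -n 2,4p;  python3 -m inch '[[[0,0,0],[0,0,0.008],1],[[0,0,0],[0,0,0],1],[[0,0,0],[0,0,0],1]]'|sed -n 2,4p; python3 -m inch '[[[0,0,0],[0,0,0.007],1],[[0,0,0],[0,0,0],1],[[0,0,0],[0,0,0],1]]'|sed -n 2,4p;python3 -m inch '[[[0,0,0],[0,0,0.006],1],[[0,0,0],[0,0,0],1],[[0,0,0],[0,0,0],1]]'|sed -n 2,4p;python3 -m inch '[[[0,0,0],[0,0,0.006],1],[[0,0,0],[0,0,0],1],[[0,0,0],[0,0,0],1]]'|sed -n 2,4p
```

```text
eef_pos: [0.6662, -0.176, -0.0046]
tool_rot: [0.043, 0.999, 0.0, -0.0]
ft_force: [0.3, 0.3, -1.3]
eef_pos: [0.6665, -0.1761, -0.0069]
tool_rot: [0.043, 0.999, 0.0, -0.0]
ft_force: [0.6, 0.3, -0.3]
eef_pos: [0.6664, -0.1761, -0.0091]
tool_rot: [0.043, 0.999, 0.0, -0.0]
ft_force: [-0.2, -1.4, -1.0]
eef_pos: [0.6664, -0.1761, -0.011]
tool_rot: [0.043, 0.999, 0.0, -0.0]
ft_force: [0.5, -0.1, -1.2]
eef_pos: [0.6669, -0.1762, -0.0123]
tool_rot: [0.043, 0.999, -0.0, 0.0]
ft_force: [0.3, 0.8, 0.8]
```

Contact at -12.3 mm, as predicted. Now to release, lift and draw back.

```bash
python3 -m inch '[[[0,0,0],[0,0,0],0.4],[[0,0,0],[0,0,0],0.4],[[0,0,0],[0,0,0],0.4],[[0,0,0],[0,0,-0.03],0.4],[[0,0,0],[0,0,-0.09],0.2],[[0,0,0],[0,0,-0.1],0.2],[[0,0,0],[0,0,-0.1],0.2],[[0,0,0],[0,0,0],0.2]]' | head -2
python3 -m inch '[[[0,0,0],[0.11,-0.04,0],0],[[0,0,0],[0.11,-0.04,0],0],[[0,0,0],[0.11,-0.04,0],0],[[0,0,0],[0.11,-0.04,0],0],[[0,0,0],[0.11,-0.04,0],0],[[0,0,0],[0.11,-0.04,0],0],[[0,0,0],[0.11,-0.04,0],0],[[0,0,0],[0.11,-0.04,0],0],[[0,0,0],[0.11,-0.04,0],0],[[0,0,0],[0,0,0],0]]'
python3 - <<'E'
from workcell import vision
from h import *
t=vision.camera("top");s=vision.camera("side");np.savez("pics/top4.npz",**t)
a=cv2.resize(t["img"][95:245,180:330],(500,500),interpolation=cv2.INTER_CUBIC)
b=cv2.resize(s["img"][150:210,290:350],(300,300),interpolation=cv2.INTER_CUBIC)
o=np.zeros((500,800,3),np.uint8);o[:,:500]=a;o[:300,500:]=b
cv2.imwrite("pics/g6.png",o[:,:,::-1])
E
```

```text
clock: 37.93
eef_pos: [0.6707, -0.1772, 0.0912]
clock: 38.77
eef_pos: [0.3548, -0.2577, 0.0831]
tool_rot: [0.045, 0.999, 0.001, -0.003]
ft_force: [-0.1, 0.4, -0.6]
grip_width: 0.0428
grasp_force: 0.0
```

View pics/g6.png

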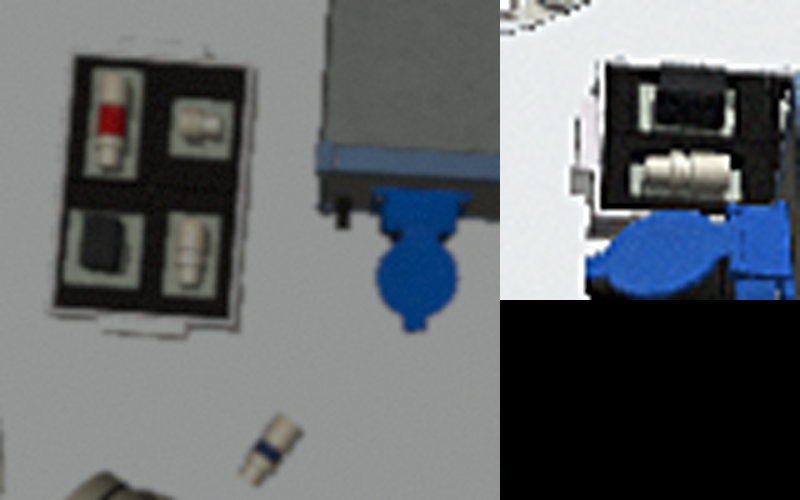

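All four parts lie flat in their pockets: attenuator (112,120), terminator (200,127), ferrite (102,245) and adaptor (190,252). The blue-banded adaptor hasn't moved, and the arm is clear.

```bash
python3 -c "
from workcell import workorder; print(workorder.job_done())"
```

```text
the job is handed in; nothing more can be done
None
```

The kit is packed and the job handed in at about 39 s: terminator, ferrite clamp, plain adaptor and attenuator each lie flat in their own pocket, placed in the order asked, and I never gripped the blue-banded adaptor or fuse box.

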